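# Lay the kit down in its outlines

### The arm

A 6-joint arm with a two-finger parallel gripper is mounted at the origin on a cart in front of the work surface, level with it; the furniture and walls round the work are solid. World frame = base frame: x ahead of the robot, y to its left, z up, the work surface at z = 0. Lengths are in m, angles in degrees, forces in N, time in s.
With the tool pointing down it reaches from about 0.3 to 0.75 m from the base axis. Payload 8.5 kg.
Tool frame: the origin (TCP) lies at the very end of the fingers, on their centre line; the grasp point (between the pads) lies env.pinch_z behind it (env.pinch_z is the distance from the TCP to the grasp point, in m); z points along the fingers, y is the line along which they close (so a half turn about z gives the same grasp; the last joint's range is limited). The gripper opens to 85 mm and grips with 20 to 120 N. Pads are 22 mm wide; open, the fingers measure 114 mm over their backs; the gripper's body (76 mm by 85 mm) begins 54 mm behind the grasp point. The pads swing forward as they close: fully open they stand 13 mm farther back than shut.
Start: joints at [-86.763, 21.807, 74.336, -0, 83.858, -12.336], TCP at [0.148, -0.53, 0.231] pointing down, gripper open.
Joint ranges: [-178.18, 178.18], [-50.72, 133.34], [12.68, 142.11], [-81.47, 261.47], [9.98, 163.14], [-165.26, 165.26]. Speed limits (degrees/s): [136.94, 136.94, 180, 180, 180, 180].

### API

Orientations are given as a 3x3 rotation matrix whose columns are the frame's x, y, z axes.
In Python, from rig import telemetry, get_image, env gives the robot as it stands. The module is installed in compiled form; this text tells all that it offers.
- The arm moves only by the tool apply_moves, never from a script. Its argument "series" is a list of rows, each a list of 7 numbers: the shift along the tool's x, y, z in mm, then the turn, a rotation vector about the tool's x, y, z in degrees, then the opening, from 0 (shut) to 1 (fully open). A call has 1 to 12 rows; each row shifts and turns the commanded pose from where the row before left it, along the tool's axes as they then stand; what a row does not reach is not made up. A row lasts 1/8 s, in which the tool goes at most 62.5 mm and 10.7 degrees, less where a joint would pass 70% of its speed; a pose out of reach is approached as far as the arm can. A call with a gripper value outside its range is refused whole. The fingers move at their own pace and stop on an object; "grip_force" is the grip in N (left out, the last holds). Time passes only in rows, so rows that do not move let the fingers close. It gives the time, the measured TCP pose, the force, the opening and the grip force at its end, in the units of the state.
- telemetry.observe(): the state, without advancing time (a new reading comes with each control period).
- get_image(name): name is "scene" or "side" or "wrist"; returns a dict with "frame" (400x640x3 uint8, red, green, blue), "z_map" (400x640 float32, m along the optical axis (not along the pixel's ray), 0 where there is no reading), "vertical_fov" (degrees; the focal length in pixels is half the picture's height over the tangent of half this angle, whatever the lens; pixels are square), "cx", "cy" (the principal point, pixels), "eye" and "attitude" of the camera in the world; the wrist camera has in their place "mount" (4x4, takes a point from camera to tool coordinates, whose origin is the TCP and whose axes are the flange's). Camera axes: x right, y up, looking along -z (the intrinsics and any distortion apply to the point x, -y, -z); pixel columns grow to the right and rows downward; lengths in m; the calibration is good to about 2 mm. A picture is of the moment at which its call begins: read the wrist's pose just before it.
- env.close_job(): hands the job in; it is judged then, once.
The state is a dict: "time_s": time; "q": joint angles; "qvel": joint speeds; "joint_efforts": joint torques, N m; "position": TCP position; "tool_rot": TCP orientation; "ft_force": force on the tool from outside, world axes, zero at the start; "wrist_torque": the same for the moment, N m; "grip_width": finger opening in m; "gripper_force": force on a finger pad.
Only numpy, scipy, OpenCV 4.12 (cv2) and the standard library are available. Lean on these libraries where they do the work, as an engineer would, in place of code of your own. Each camera call takes 0.05 s, during which the arm holds its last target. There are 200 camera calls.

### The job

Lay the kit out on the rubber mat for its photograph: push the standing printed letter over near its top so that it falls towards the middle of the mat and comes to rest flat on its broad face, wholly inside the large outline, and tip the small standing carton over in the same way into the small outline. Only push with the fingers: neither thing may be picked up. Leave the jar, the glue stick and the other loose things where they stand.

Things in the scene. Friction and masses are not known exactly. Their poses are not given: they have to be found in the camera images.
- kit_mat: flat fixed rubber mat, 290 (x) x 350 (y) x 3 mm, with two rectangular painted outlines side by side, their long sides along the mat's y; origin at the centre of its underside, z up
- large_outline (a point): centre of the large outline, on the mat's top (3 mm above the worktop); axes as the mat's; outer size of the painted line 150 mm along x, 215 mm along y, line 4 mm wide; it lies in the half of the mat nearer the robot
- small_outline (a point): centre of the small outline, on the mat's top; axes as the mat's; outer size 100 mm along x, 144 mm along y, line 4 mm wide; in the half of the mat farther from the robot
- letter: 3-D printed block letter, 42 mm thick (its x), 110 mm wide (its y), 165 mm tall (its z), about 0.16 kg; origin at the centre of its foot. It stands on the mat at one end (+y or -y of the mat, either) of the large outline, its broad face roughly square to the outline's long axis, the foot edge that faces the outline's middle 5 to 15 mm inside the line; tipped over that edge about its own thickness it lies inside. Past about 15 degrees of lean it falls by itself
- carton: small plain cardboard carton, 30 mm thick (its x), 60 mm wide (its y), 100 mm tall (its z), about 0.12 kg, rigid and closed; origin at the centre of its foot. It stands on the mat at one end (+y or -y, either) of the small outline, the foot edge that faces the outline's middle 5 to 15 mm inside the line. Past about 17 degrees of lean it falls by itself
- jar: small lidded jar, 45 mm across, 43 mm high, standing on the mat at the end of the large outline opposite the letter; origin at the centre of its underside; to be left alone
- glue: glue stick, 27 mm across, 93 mm high, standing on the mat at the end of the small outline opposite the carton; origin at the centre of its underside; to be left alone
- gel_bottle: pump bottle, 74x62x197 mm, standing on the worktop left of the mat; origin at the centre of its underside; to be left alone
- spray: aerosol can, 65 mm across, 200 mm high, standing on the worktop right of the mat; origin at the centre of its underside; to be left alone
- cutters: pliers lying on the worktop right of the mat, 96x61x12 mm; origin at the middle of their underside; to be left alone
- letter_foot_a (a point): corner of the letter at mid thickness: (0, -55, 0) mm in its frame
- letter_foot_b (a point): corner of the letter at mid thickness: (0, 55, 0) mm in its frame
- letter_top_a (a point): corner of the letter at mid thickness: (0, -55, 165) mm in its frame
- letter_top_b (a point): corner of the letter at mid thickness: (0, 55, 165) mm in its frame
- carton_foot_a (a point): corner of the carton at mid thickness: (0, -30, 0) mm in its frame
- carton_foot_b (a point): corner of the carton at mid thickness: (0, 30, 0) mm in its frame
- carton_top_a (a point): corner of the carton at mid thickness: (0, -30, 100) mm in its frame
- carton_top_b (a point): corner of the carton at mid thickness: (0, 30, 100) mm in its frame
Mind the look-alikes: they are no part of the job. There is more than one size of the carton; the one meant has the size given above.

How it is judged (in metres and radians):
At the end, for the whole second after the job is handed in: The letter and the carton both lie on a broad face (within 0.12 rad of flat) on the mat and at rest (under 10 mm/s), all four corners of each within the outer edge of its own outline; the jar and the glue stick stand upright ((angle between letter's own x axis and vertical below 0.12 rad or angle between letter's own x axis and vertical above 3.0216 rad) and x of letter_foot_a in the frame of large_outline between -0.075 and 0.075 m and y of letter_foot_a in the frame of large_outline between -0.1075 and 0.1075 m and x of letter_foot_b in the frame of large_outline between -0.075 and 0.075 m and y of letter_foot_b in the frame of large_outline between -0.1075 and 0.1075 m and x of letter_top_a in the frame of large_outline between -0.075 and 0.075 m and y of letter_top_a in the frame of large_outline between -0.1075 and 0.1075 m and x of letter_top_b in the frame of large_outline between -0.075 and 0.075 m and y of letter_top_b in the frame of large_outline between -0.1075 and 0.1075 m and linear speed of each of letter, carton below 0.01 m/s and height (world z) of letter below 0.03 m and (angle between carton's own x axis and vertical below 0.12 rad or angle between carton's own x axis and vertical above 3.0216 rad) and x of carton_foot_a in the frame of small_outline between -0.05 and 0.05 m and y of carton_foot_a in the frame of small_outline between -0.072 and 0.072 m and x of carton_foot_b in the frame of small_outline between -0.05 and 0.05 m and y of carton_foot_b in the frame of small_outline between -0.072 and 0.072 m and x of carton_top_a in the frame of small_outline between -0.05 and 0.05 m and y of carton_top_a in the frame of small_outline between -0.072 and 0.072 m and x of carton_top_b in the frame of small_outline between -0.05 and 0.05 m and y of carton_top_b in the frame of small_outline between -0.072 and 0.072 m and height (world z) of carton below 0.024 m and angle between each of jar, glue's own z axis and vertical below 0.15 rad); the robot touches nothing.
It fails at once if the letter is lifted (its foot centre more than 50 mm above the worktop) (height (world z) of letter above 0.05 m).
It fails at once if the carton is lifted (its foot centre more than 45 mm above the worktop) (height (world z) of carton above 0.045 m).
It fails at once if the jar or the glue stick is moved more than 20 mm (distance of any of jar, glue from where it was at the start of the episode above 0.02 m).
It fails at once if the pump bottle, the spray can or the pliers are moved more than 20 mm (distance of any of gel_bottle, spray, cutters from where it was at the start of the episode above 0.02 m).
It also fails if it takes over 42 s, if anything falls off the work surface, if the arm or the gripper's body presses on something with over 40 N, if the wrist force passes 120 N, or if a joint passes its speed limit or range.

## Working session

There is one attempt and no reset: what is moved stays moved. The work goes in short steps, Python scripts to look and compute and a tool call to move; the robot and the scene stay as the last step left them, time stands still between calls to the robot, and variables do not carry over. Pictures are saved under pics/ and viewed, at most 10 in all, crops included, and the job is handed in when it is done.

Besides the shell and the picture viewer there is one more tool, called as name(argument=value, ...), one argument or row to a line, values as JSON. apply_moves: Moves the arm, as the interface text tells. Its arguments: {"type":"object","properties":{"series":{"type":"array"},"grip_force":{"type":"number"}},"required":["series"]}

```bash
mkdir -p pics; cat > h.py <<'E'
import numpy as np, cv2
from rig import telemetry, get_image, env
def cloud(im):
    z=im["z_map"]; h,w=z.shape; f=h/2/np.tan(np.radians(im["vertical_fov"]/2))
    u,v=np.meshgrid(np.arange(w),np.arange(h))
    P=np.stack([(u-im["cx"])/f*z,-(v-im["cy"])/f*z,-z],-1)
    return P@np.array(im["attitude"]).T+np.array(im["eye"])
def save(n,a): cv2.imwrite("pics/"+n,cv2.cvtColor(a,cv2.COLOR_RGB2BGR))
E
python3 - <<'E'
from h import *
for n in("scene","side"):
    im=get_image(n); print(n,{k:v for k,v in im.items() if k not in("frame","z_map")})
    save(n+".png",im["frame"]); np.savez(n,frame=im["frame"],P=cloud(im),z=im["z_map"])
s=telemetry.observe();print(s["position"],s["tool_rot"],s["time_s"],env.pinch_z)
E
cd pics; python3 -c "
import cv2,numpy as np
a=[cv2.resize(cv2.imread(n+'.png'),(800,500)) for n in('scene','side')]
"
```

```text
scene {'vertical_fov': 51.96605944389087, 'cx': 320.8786633373496, 'cy': 199.60954548613725, 'eye': array([-0.15354474,  0.9187756 ,  1.00073941]), 'attitude': array([[-0.82859597,  0.32078351, -0.45883185],
       [-0.55977257, -0.48807783,  0.66965267],
       [-0.00913212,  0.81171298,  0.58398513]])}
side {'vertical_fov': 45.17298780748753, 'cx': 317.3959016553794, 'cy': 200.32794353405453, 'eye': array([-0.01077481, -0.97370971,  0.95014027]), 'attitude': array([[ 0.85043981,  0.33847271, -0.40272616],
       [-0.52600989,  0.53530661, -0.66087853],
       [-0.00810737,  0.77387535,  0.63328604]])}
[ 0.14762778 -0.52955176  0.23077714] [[ 9.63298615e-01  2.68432064e-01 -7.43596716e-05]
 [ 2.68431932e-01 -9.63297780e-01  1.29836570e-03]
 [ 2.76892479e-04 -1.27067439e-03 -9.99999154e-01]] 0.1 0.0187
```

View pics/scene.png

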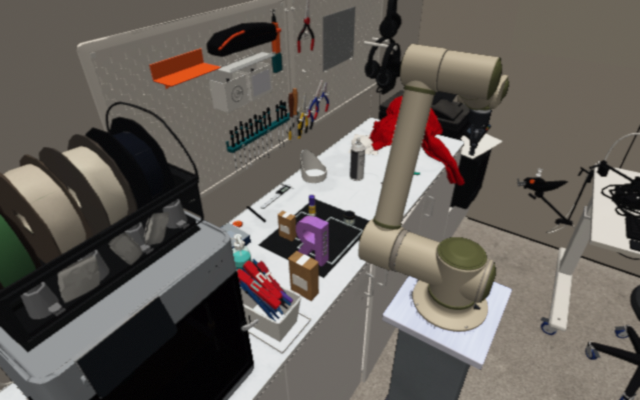

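View pics/side.png

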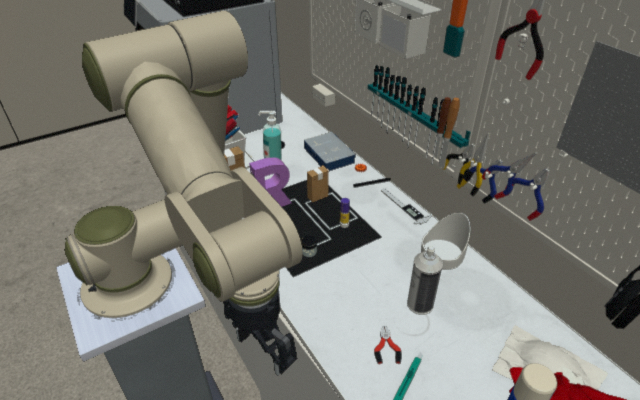

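The scene picture shows the purple letter at (313,238), the jar at (350,217) and the glue at (311,205). There are two cartons. One is small, on the mat at (287,226) scene and (318,184) side. The other is larger, off the mat at (304,275). The small one fits the description because it stands on the mat opposite the glue. I'll confirm its size with a crop and a measured top view.

```bash
python3 - <<'E'
from h import *
S=np.load("scene.npz");D=np.load("side.npz")
a=cv2.resize(S["frame"][180:310,220:380],(480,390),interpolation=cv2.INTER_CUBIC)
b=cv2.resize(D["frame"][140:280,210:400],(530,390),interpolation=cv2.INTER_CUBIC)
# orthographic height/colour map, 2mm cells, x .25.. .75, y -.3.. .5 ; up=+x, left=+y
T=np.zeros((250,400,3),np.uint8);Z=np.full((250,400),-1.)
for C in(S,D):
    P=C["P"].reshape(-1,3);c=C["frame"].reshape(-1,3);ok=(C["z"].ravel()>0)&(P[:,2]<.25)&(P[:,2]>-.01)
    P=P[ok];c=c[ok];r=((.75-P[:,0])/.002).astype(int);q=((.5-P[:,1])/.002).astype(int)
    k=(r>=0)&(r<250)&(q>=0)&(q<400)
    for i,j,z,cc in zip(r[k],q[k],P[k,2],c[k]):
        if z>Z[i,j]: Z[i,j]=z;T[i,j]=cc
T=cv2.resize(T,(800,500),interpolation=cv2.INTER_NEAREST)
save("crop.png",np.vstack([np.hstack([a,b])])[:,:1010]) if 0 else save("crop.png",cv2.resize(np.hstack([a,b]),(800,309)))
save("top.png",T)
# object stats
def st(name,C,m):
    P=C["P"][m&(C["z"]>0)]
    if len(P)<5:print(name,len(P));return
    top=P[P[:,2]>np.percentile(P[:,2],97)-.008]
    print(name,len(P),"min",P.min(0).round(3),"max",P.max(0).round(3));
    (c,wh,an)=cv2.minAreaRect(top[:,:2].astype(np.float32)); print("  top rect",np.round(c,3),np.round(wh,3),round(an,1),"z",np.percentile(P[:,2],97).round(3))
for n,C in(("scene",S),("side",D)):
    P=C["P"];hsv=cv2.cvtColor(C["frame"],cv2.COLOR_RGB2HSV).astype(int);H,s,V=np.moveaxis(hsv,-1,0)
    w=(P[...,0]>.25)&(P[...,0]<.8)&(abs(P[...,1])<.5)
    pur=w&(H>125)&(H<150)&(s>70)&(P[...,2]>.02)
    st(n+" letter",C,pur&(P[...,0]<.56 ))
    br=w&(H>5)&(H<20)&(s>60)&(P[...,2]>.015)
    k,l=cv2.connectedComponents(br.astype(np.uint8))
    for i in range(1,k):
        if (l==i).sum()>40: st(n+" brown px"+str(np.argwhere(l==i).mean(0)[::-1].round()),C,l==i)
    dark=w&(V<60)&(abs(P[...,2]-.003)<.004)&(P[...,0]<.75)
    k,l,sts,_=cv2.connectedComponentsWithStats(dark.astype(np.uint8)); i=1+sts[1:,4].argmax()
    Q=P[l==i][:,:2].astype(np.float32);print(n,"mat",cv2.minAreaRect(Q),Q.min(0),Q.max(0))
E
```

```text
scene letter 1054 min [0.349 0.054 0.021] max [0.513 0.407 0.185]
  top rect [0.453 0.23 ] [0.353 0.081] 89.4 z 0.17
scene brown px[229.  39.] 49 min [0.752 0.008 0.671] max [0.76  0.092 0.699]
  top rect [0.757 0.033] [0.007 0.05 ] 2.6 z 0.698
scene brown px[189.  75.] 444 min [0.749 0.1   0.62 ] max [0.8   0.281 0.626]
  top rect [0.775 0.191] [0.051 0.182] 0.5 z 0.626
scene brown px[293. 102.] 219 min [ 0.775 -0.289  0.323] max [ 0.799 -0.239  0.433]
  top rect [ 0.786 -0.268] [0.014 0.039] 3.2 z 0.429
scene brown px[399. 114.] 43 min [ 0.272 -0.132  0.464] max [ 0.281 -0.081  0.562]
  top rect [ 0.278 -0.125] [0.002 0.014] 27.4 z 0.558
scene brown px[287. 225.] 308 min [0.571 0.017 0.015] max [0.637 0.057 0.108]
  top rect [0.604 0.037] [0.058 0.033] 5.4 z 0.106
scene brown px[304. 274.] 841 min [0.351 0.196 0.015] max [0.439 0.242 0.144]
  top rect [0.397 0.219] [0.044 0.085] 89.1 z 0.142
scene mat ((0.46208056807518005, -0.04300220310688019), (0.20167766511440277, 0.13488894701004028), 89.383056640625) [ 0.39385664 -0.1439095 ] [0.5285037  0.05854742]
side letter 1037 min [0.409 0.045 0.021] max [0.55  0.5   0.508]
  top rect [0.479 0.274] [0.46  0.114] 86.4 z 0.167
side brown px[448. 115.] 602 min [ 0.77  -0.295  0.322] max [ 0.793 -0.249  0.429]
  top rect [ 0.783 -0.274] [0.016 0.039] 5.5 z 0.426
side brown px[237. 158.] 224 min [0.385 0.188 0.053] max [0.483 0.323 0.142]
  top rect [0.423 0.213] [0.045 0.027] 83.5 z 0.139
side brown px[317. 183.] 497 min [0.571 0.012 0.015] max [0.698 0.151 0.104]
  top rect [0.602 0.031] [0.058 0.036] 1.8 z 0.102
side mat ((0.5176819562911987, -0.11994563043117523), (0.19621576368808746, 0.2852902412414551), 88.99610137939453) [ 0.37360126 -0.22010703] [ 0.6607374  -0.02231752]
```

View pics/crop.png

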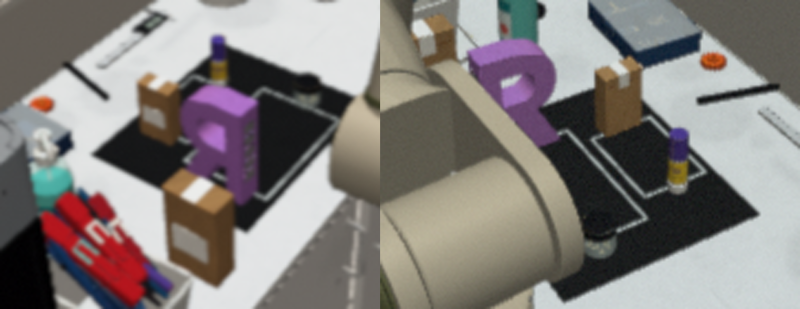

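View pics/top.png

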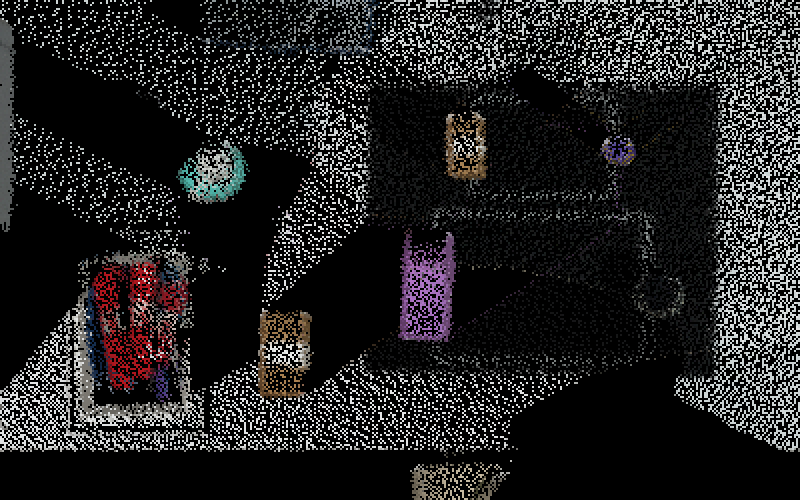

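The carton on the mat has a top of about 60x33 mm and is about 103 mm high, so it is the one meant. The other is 45x85x140 mm. The top map puts the letter at x .408–.518, y .050–.098 and the carton centre at (.604,.036). The large outline runs from y≈.068 to −.147 and the jar is at (.455,−.16), so both things fall towards −y. I'll turn the tool first.

apply_moves(
  series=[
    [0,0,-6,0,0,-10.6,0.7],
    [0,0,-6,0,0,-10.6,0.7],
    [0,0,-6,0,0,-10.6,0.7],
    [0,0,-6,0,0,-10.6,0.7],
    [0,0,-6,0,0,-10.6,0.7],
    [0,0,-6,0,0,-10.6,0.7],
    [0,0,-6,0,0,-10.6,0.7],
    [0,0,0,0,0,0,0.7],
  ],
)

```text
time_s: 1.1
position: [0.1477, -0.5298, 0.2733]
tool_rot: [[0.006, 1.0, -0.0], [1.0, -0.006, -0.0], [-0.0, -0.0, -1.0]]
ft_force: [0.1, 0.3, 0.6]
grip_width: 0.0598
gripper_force: 0.0
```

apply_moves(
  series=[
    [20,10,0,0,0,0,0.7],
    [40,20,0,0,0,0,0.7],
    [40,20,0,0,0,0,0.7],
    [40,20,0,0,0,0,0.7],
    [40,20,0,0,0,0,0.7],
    [40,20,0,0,0,0,0.7],
    [40,20,0,0,0,0,0.7],
    [40,20,0,0,0,0,0.7],
    [40,20,0,0,0,0,0.7],
    [40,20,0,0,0,0,0.7],
    [40,20,0,0,0,0,0.7],
    [40,20,0,0,0,0,0.7],
  ],
)

```text
time_s: 2.6
position: [0.3798, -0.0692, 0.2731]
tool_rot: [[0.009, 1.0, -0.0], [1.0, -0.009, 0.0], [0.0, -0.0, -1.0]]
ft_force: [-0.6, -0.7, 0.4]
grip_width: 0.0599
gripper_force: 0.0
```

apply_moves(
  series=[
    [40,20,0,0,0,0,0.7],
    [40,20,0,0,0,0,0.7],
    [40,20,0,0,0,0,0.7],
    [40,20,0,0,0,0,0.7],
    [40,0,0,0,0,0,0.7],
    [20,0,0,0,0,0,0.7],
    [0,0,0,0,0,0,0.7],
  ],
)

```text
time_s: 3.48
position: [0.46, 0.1499, 0.2728]
tool_rot: [[0.005, 1.0, -0.001], [1.0, -0.005, -0.0], [-0.0, -0.001, -1.0]]
ft_force: [-0.1, -0.4, 0.6]
grip_width: 0.0598
gripper_force: 0.0
```

apply_moves(
  series=[
    [0,0,30,0,0,0,0.7],
    [0,0,40,0,0,0,0.7],
    [0,0,40,0,0,0,0.7],
    [0,0,25,0,0,0,0.7],
    [0,0,0,0,0,0,0.7],
  ],
)

```text
time_s: 4.1
position: [0.4596, 0.148, 0.1371]
tool_rot: [[0.007, 1.0, -0.004], [1.0, -0.007, -0.0], [-0.0, -0.004, -1.0]]
ft_force: [0.5, 0.1, -0.2]
grip_width: 0.0596
gripper_force: 0.0
```

```bash
python3 - <<'E'
from h import *
s=telemetry.observe();print(s["position"],s["ft_force"])
im=get_image("scene");save("a.png",cv2.resize(im["frame"][160:310,200:400],(800,600),interpolation=cv2.INTER_CUBIC))
E
```

```text
[0.45959283 0.1480172  0.13707735] [ 0.48344427  0.05412472 -0.21228745]
```

View pics/a.png

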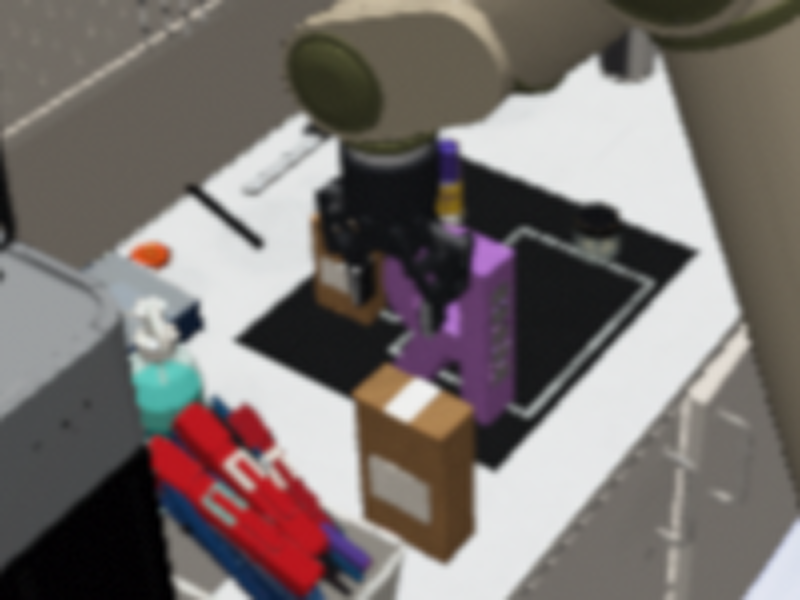

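The fingers at (360,270) and (430,300) stand behind the letter at (450,310), clear of both cartons. I'll push the letter towards −y.

apply_moves(
  series=[
    [-10,0,0,0,0,0,0.7],
    [-15,0,0,0,0,0,0.7],
    [-8,0,0,0,0,0,0.7],
    [-6,0,0,0,0,0,0.7],
    [-6,0,0,0,0,0,0.7],
    [-6,0,0,0,0,0,0.7],
    [-6,0,0,0,0,0,0.7],
    [-6,0,0,0,0,0,0.7],
    [-6,0,0,0,0,0,0.7],
  ],
)

```text
time_s: 5.28
position: [0.4601, 0.0796, 0.1383]
tool_rot: [[0.004, 1.0, -0.0], [1.0, -0.004, -0.0], [-0.0, -0.0, -1.0]]
ft_force: [0.4, 0.7, -0.1]
grip_width: 0.0601
gripper_force: 0.0
```

```bash
python3 - <<'E'
from h import *
im=get_image("scene");save("b.png",cv2.resize(im["frame"][160:310,200:400],(800,600),interpolation=cv2.INTER_CUBIC))
E
```

```text
(no output)
```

View pics/b.png

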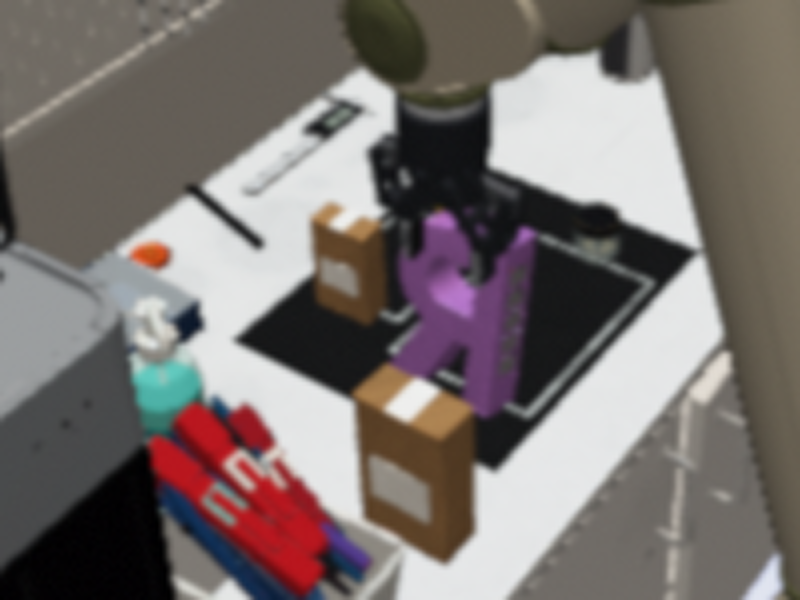

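The letter is leaning forward, with its top at (490,225). I'll keep pushing.

apply_moves(
  series=[
    [-6,0,0,0,0,0,0.7],
    [-6,0,0,0,0,0,0.7],
    [-6,0,0,0,0,0,0.7],
    [-3,0,0,0,0,0,0.7],
    [0,0,0,0,0,0,0.7],
    [0,0,0,0,0,0,0.7],
    [0,0,0,0,0,0,0.7],
    [0,0,0,0,0,0,0.7],
  ],
)

```text
time_s: 6.32
position: [0.46, 0.0591, 0.1383]
tool_rot: [[0.004, 1.0, 0.0], [1.0, -0.004, 0.0], [0.0, 0.0, -1.0]]
ft_force: [0.7, -0.0, -0.3]
grip_width: 0.0597
gripper_force: 0.0
```

```bash
python3 - <<'E'
from h import *
for n in("scene","side"):
    im=get_image(n);P=cloud(im);H,s,V=np.moveaxis(cv2.cvtColor(im["frame"],cv2.COLOR_RGB2HSV),-1,0)
    m=(H>125)&(H<150)&(s>70)&(im["z_map"]>0)&(P[...,0]>.35)&(P[...,0]<.55)&(P[...,1]<.13)&(P[...,1]>-.17)&(P[...,2]>.01)
    Q=P[m];print(n,len(Q),Q.min(0),Q.max(0),np.percentile(Q[:,2],[50,90,99]),cv2.minAreaRect(Q[:,:2].astype(np.float32)))
E
```

```text
scene 1019 [ 0.39931747 -0.14372272  0.01013846] [0.51963873 0.07356297 0.19906382] [0.04407133 0.04814879 0.15901025] ((0.44854265451431274, -0.03649061173200607), (0.20761390030384064, 0.1226215660572052), 83.53108215332031)
side 1417 [ 0.40338032 -0.16394425  0.01014931] [0.52024677 0.05665306 0.29879757] [0.04132872 0.0444975  0.04648601] ((0.45695173740386963, -0.055414341390132904), (0.21820271015167236, 0.11045851558446884), 85.56542205810547)
```

The letter lies flat, with its top face at z≈0.045. Next I'll shut the fingers and move behind the carton.

apply_moves(
  series=[
    [20,0,-5,0,0,0,0.2],
    [25,10,0,0,0,0,0.2],
    [5,30,0,0,0,0,0.2],
    [0,40,0,0,0,0,0.2],
    [0,40,0,0,0,0,0.2],
    [0,25,0,0,0,0,0.2],
    [0,0,20,0,0,0,0.2],
    [0,0,25,0,0,0,0.2],
    [0,0,13,0,0,0,0.2],
    [0,0,0,0,0,0,0.2],
  ],
)

```text
time_s: 7.68
position: [0.6049, 0.1084, 0.0848]
tool_rot: [[0.004, 1.0, -0.002], [1.0, -0.004, 0.0], [0.0, -0.002, -1.0]]
ft_force: [0.1, 0.3, 0.5]
grip_width: 0.0174
gripper_force: 0.0
```

```bash
python3 - <<'E'
from h import *
im=get_image("scene");a=im["frame"][160:310,230:380];b=get_image("side")["frame"][130:280,220:390]
save("c.png",cv2.resize(np.hstack([a,b]),(800,375),interpolation=cv2.INTER_CUBIC))
E
```

```text
(no output)
```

View pics/c.png

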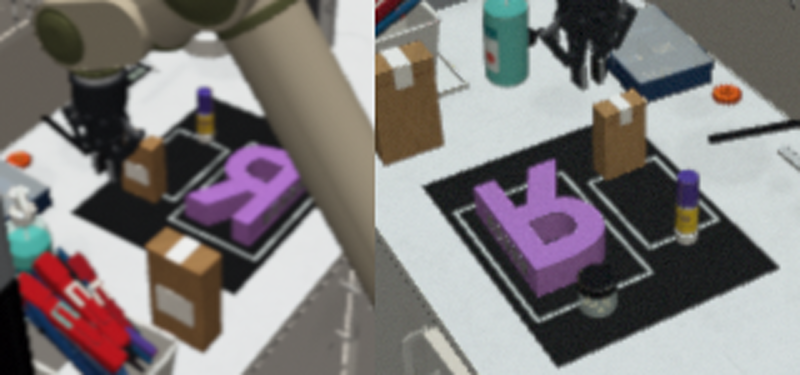

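The letter is flat at (540,230) right half, and the jar and glue are upright. The fingers at (590,70) are behind the carton at (620,135). I'll push the carton.

apply_moves(
  series=[
    [-15,0,0,0,0,0,0.2],
    [-15,0,0,0,0,0,0.2],
    [-6,0,0,0,0,0,0.2],
    [-5,0,0,0,0,0,0.2],
    [-5,0,0,0,0,0,0.2],
    [-5,0,0,0,0,0,0.2],
    [-5,0,0,0,0,0,0.2],
    [-5,0,0,0,0,0,0.2],
    [-5,0,0,0,0,0,0.2],
    [-5,0,0,0,0,0,0.2],
    [-4,0,0,0,0,0,0.2],
    [0,0,0,0,0,0,0.2],
  ],
)

```text
time_s: 9.28
position: [0.6049, 0.0331, 0.0853]
tool_rot: [[0.004, 1.0, 0.0], [1.0, -0.004, 0.0], [0.0, 0.0, -1.0]]
ft_force: [-0.7, 0.0, -0.4]
grip_width: 0.0169
gripper_force: 0.0
```

```bash
cat > m.py <<'E'
from h import *
fr=[]
for n in("scene","side"):
    im=get_image(n);P=cloud(im);H,s,V=np.moveaxis(cv2.cvtColor(im["frame"],cv2.COLOR_RGB2HSV).astype(int),-1,0);fr.append(im["frame"])
    w=(im["z_map"]>0)&(P[...,0]>.35)&(P[...,0]<.68)&(P[...,1]<.14)&(P[...,1]>-.23)
    g={"letter":w&(H>125)&(H<150)&(s>70)&(P[...,0]<.55)&(abs(P[...,2]-.045)<.006),
     "carton":w&(H>5)&(H<25)&(s>50)&(P[...,0]>.55)&(P[...,2]>.012)&(P[...,1]>-.095)}
    for k,m in g.items():
        Q=P[m]; 
        if len(Q)>5:
            r=cv2.minAreaRect(Q[:,:2].astype(np.float32));print(n,k,len(Q),np.percentile(Q[:,2],[10,50,95]).round(3),"lo",np.percentile(Q[:,:2],1,axis=0).round(3),"hi",np.percentile(Q[:,:2],99,axis=0).round(3),np.round(r[0],3),np.round(r[1],3),round(r[2],1))
    wh=w&(V>105)&(s<60)&(abs(P[...,2]-.003)<.006)&(P[...,0]>.385)&(P[...,0]<.645)&(P[...,1]<.1)&(P[...,1]>-.19)
    Q=P[wh];
    for nm,sel in(("large",Q[:,0]<.535),("small",Q[:,0]>.56)):
        q=Q[sel];hx,_=np.histogram(q[:,1],np.arange(-.19,.1,.005));hy,_=np.histogram(q[:,0],np.arange(.385,.646,.005))
        print(n,nm,"y",[(round(-.1875+.005*i,3),int(c)) for i,c in enumerate(hx) if c>12],"x",[(round(.3875+.005*i,3),int(c)) for i,c in enumerate(hy) if c>12])
save("m%d.png"%int(telemetry.observe()["time_s"]*100),cv2.resize(np.hstack([fr[0][160:310,230:380],fr[1][130:280,220:390]]),(800,375),interpolation=cv2.INTER_CUBIC))
E
python3 m.py; ls pics
```

```text
scene letter 655 [0.042 0.046 0.049] lo [ 0.408 -0.108] hi [0.512 0.05 ] [ 0.462 -0.03 ] [0.163 0.108] 88.5
scene carton 650 [0.033 0.1   0.402] lo [ 0.551 -0.032] hi [0.637 0.102] [0.593 0.03 ] [0.14  0.101] 83.4
scene large y [(0.062, 21), (0.068, 13)] x [(0.388, 21), (0.393, 24)]
scene small y [(0.027, 13)] x []
side letter 961 [0.04  0.042 0.045] lo [ 0.406 -0.116] hi [0.51  0.043] [ 0.459 -0.046] [0.189 0.106] 88.5
side carton 361 [0.029 0.058 0.077] lo [ 0.572 -0.066] hi [0.633 0.033] [0.597 0.006] [0.076 0.149] 4.6
side large y [(-0.147, 28), (0.062, 13)] x [(0.388, 78), (0.393, 24), (0.532, 47)]
side small y [(-0.113, 17)] x []
a.png
b.png
c.png
crop.png
m937.png
scene.png
side.png
top.png
```

The letter is inside its outline: y −.115 to .05 against −.15 to .068, and x .407 to .515 against .388 to .537. The carton may have been mid-fall, so I'll back off and look again.

apply_moves(
  series=[
    [0,0,0,0,0,0,0.2],
    [0,0,0,0,0,0,0.2],
    [0,0,0,0,0,0,0.2],
    [20,0,0,0,0,0,0.2],
    [30,0,-20,0,0,0,0.2],
    [30,0,-50,0,0,0,0.2],
    [20,0,-50,0,0,0,0.2],
    [0,0,-20,0,0,0,0.2],
    [0,0,0,0,0,0,0.2],
  ],
)

```text
time_s: 10.5
position: [0.6054, 0.1348, 0.2267]
tool_rot: [[0.003, 1.0, 0.003], [1.0, -0.003, 0.0], [0.0, 0.003, -1.0]]
ft_force: [0.2, -0.1, -1.3]
grip_width: 0.0172
gripper_force: 0.0
```

```bash
rm pics/m*.png; python3 m.py; mv pics/m*.png pics/final.png
```

```text
scene letter 688 [0.042 0.046 0.049] lo [ 0.407 -0.112] hi [0.513 0.05 ] [ 0.462 -0.033] [0.168 0.112] 88.1
scene carton 601 [0.021 0.036 0.529] lo [ 0.552 -0.079] hi [0.635 0.136] [0.594 0.028] [0.085 0.225] 0.9
scene large y [(0.062, 26), (0.068, 13)] x [(0.388, 29), (0.393, 20)]
scene small y [] x []
side letter 982 [0.04  0.042 0.046] lo [ 0.406 -0.118] hi [0.509 0.043] [ 0.459 -0.061] [0.218 0.107] 88.1
side carton 428 [0.017 0.03  0.296] lo [ 0.563 -0.085] hi [0.634 0.076] [0.605 0.   ] [0.085 0.167] 8.3
side large y [(-0.147, 32), (-0.143, 15), (0.062, 16)] x [(0.388, 82), (0.393, 23), (0.532, 47)]
side small y [(-0.113, 13)] x []
```

View pics/final.png

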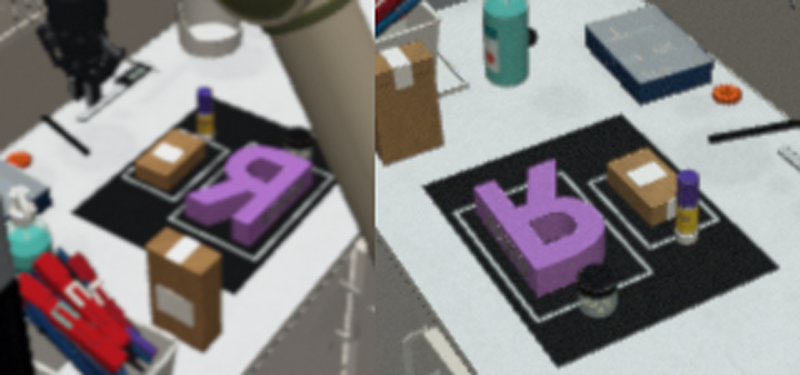

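The carton at (648,185) and the letter at (540,230) both lie flat inside their outlines. The jar at (598,290) and the glue at (687,205) stand upright, and the gripper is clear.

```bash
python3 -c "
from rig import env
print(env.close_job())"
```

```text
the job is handed in; nothing more can be done
None
```

I handed the job in at about 10.5 s with the letter and the carton lying flat inside their outlines and the jar and glue stick upright; `close_job` gave no verdict, so this is from the final pictures and measurements.

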